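Seat the filter cover of a suction unit and hold it pressed on its seal

TASK

Put the loose blue filter cover, wing fastener still crossed as you find it, into the metal collar on top of the white suction unit. Then turn its black wing fastener until it lines up with the red marks, so that the bar beneath can enter the slot, push the cover fully home against its sprung seal, and finish while still holding it pressed down with the gripper. Leave the gel bottle, the timer and the marker where they are.

Things in the scene. Friction and masses are not known exactly. Their poses are not given: they have to be found in the camera images.
- suction_unit: White suction unit, 170 x 140 x 50 mm (x, y, z), fixed to the worktop; origin at the centre of its underside, z up, x away from its front (gauge and switch). An aluminium collar on its top, inner opening 114 x 94 mm (x, y), stands 16 mm above the casing top, its rim flared outward. Red marks on the casing lie in line with the slot in the collar's middle.
- unit_seat (a point): Point on the unit's axis at the casing top, 50 mm above the worktop, axes as the unit's: the cover's origin comes here when it is fully home. Round it two dark steel blocks, tops 11 mm above the casing top, leave a slot 13 mm wide and 40 mm long along the unit's x axis for the fastener's bar.
- seal_left (a joint): Travel of one of the two black sprung seal strips inside the collar, along its long sides beneath the cover's edge: 0 free (7 mm above the casing top), 0.007 fully down. Both together resist with about 2 N per mm, 14 N at full travel.
- filter_cover: Loose blue cover, 110 x 90 mm (x, y), a shallow lid 22 mm high without the wing, 0.26 kg (+-20 %), lying upright. Origin at the centre of its lower rim. Fits the collar with 2 mm play a side, long side along the unit's x, either way round. Red marks on top lie along its x. With the fastener crossed its rim stays 8 mm above the casing top; in line it sinks about 2 mm by itself and can be pressed home.
- wing_fastener (a joint): Angle of the black wing in the middle of the cover: 0 parallel to the cover's x axis (in line with the red marks and slot), positive anticlockwise from above, starts crossed at 0.7 to 1.4, range -1.6 to 1.6; stiff (0.06 N m), stays where left. The bar beneath (30 x 6 mm, 3 to 8 mm above the cover's lower rim), parallel to the wing, passes the slot within about 0.15 of 0.
- wing_grip (a point): Point on the fastener's axis inside the wing, 44 mm above the cover's lower rim, where to grip it; its x axis lies along the wing. The wing is an upright bar 46 mm long, 12 mm thick, from 24 to 53 mm above the cover's lower rim, black with a white line on top.
- gel_bottle: Small blue bottle with white cap, 43 mm across, 60 mm high, bystander; origin at the centre of its underside.
- kitchen_timer: White timer with a grey dial, 66 x 66 x 48 mm, bystander; origin at the centre of its underside.
- red_marker: White pen with red cap, 135 mm long, 17 mm thick, lying between cover and unit and pointing roughly away from the robot, bystander; origin under its middle.

How it is judged:
On the way:
1. the cover sits in the collar with its fastener still crossed, resting on the steel blocks (x of filter_cover in the frame of unit_seat between -0.005 and 0.005 m and y of filter_cover in the frame of unit_seat between -0.005 and 0.005 m and angle between the x axis of filter_cover and the x axis of unit_seat, either way round below 0.12 rad and angle between filter_cover's own z axis and vertical below 0.08 rad and z of filter_cover in the frame of unit_seat below 0.011 m and (value of joint wing_fastener above 0.4 rad or value of joint wing_fastener below -0.4 rad)), for 0.2 s.
At the end, for the whole second after the job is handed in: The cover sits square in the collar (5 mm, 0.12 rad), its fastener in line with the slot (0.25 rad), its rim less than 2 mm above the casing top against the seal springs, and the gripper fingers still hold it there (over 3 N) (x of filter_cover in the frame of unit_seat between -0.005 and 0.005 m and y of filter_cover in the frame of unit_seat between -0.005 and 0.005 m and angle between the x axis of filter_cover and the x axis of unit_seat, either way round below 0.12 rad and angle between filter_cover's own z axis and vertical below 0.08 rad and z of filter_cover in the frame of unit_seat below 0.002 m and value of joint wing_fastener between -0.25 and 0.25 rad and contact force between the fingers and filter_cover above 3 N); the arm keeps its last pose, push and grip.
It fails at once if the gel bottle is disturbed (moved more than 4 cm) (distance of gel_bottle from where it was at the start of the episode above 0.04 m).
It fails at once if the timer is disturbed (moved more than 4 cm) (distance of kitchen_timer from where it was at the start of the episode above 0.04 m).
It fails at once if the marker is disturbed (moved more than 4 cm) (distance of red_marker from where it was at the start of the episode above 0.04 m).
It also fails if it takes over 64 s, if anything falls off the work surface, if the arm or the gripper's body presses on something with over 40 N, if the wrist force passes 120 N, or if a joint passes its speed limit or range.

ROBOT

A 6-joint arm with a two-finger parallel gripper is mounted at the origin on a cart in front of the work surface, level with it; the furniture and walls round the work are solid. World frame = base frame: x ahead of the robot, y to its left, z up, the work surface at z = 0. Lengths are in m, angles in rad, forces in N, time in s.
With the tool pointing down it reaches from about 0.3 to 0.75 m from the base axis. Payload 8.5 kg.
Tool frame: the origin (TCP) lies on the mounting face of the last link; the fingertips stand 173 mm ahead of it and the grasp point (between the pads) lies 155 mm ahead of it; z points along the fingers, y is the direction in which the jaws open and shut (so a half turn about z gives the same grasp; the last joint's range is limited). The gripper opens to 85 mm and grips with 20 to 120 N. Pads are 22 mm wide; open, the fingers measure 114 mm over their backs; the gripper's body (76 mm by 85 mm) begins 54 mm behind the grasp point. The pads swing forward as they close: fully open they stand 13 mm farther back than shut.
Start: joints at [-1.516, 0.381, 1.297, -0, 1.464, -0.215], TCP at [0.147, -0.53, 0.405] pointing down, gripper open.
Joint ranges: [-3.11, 3.11], [-0.89, 2.33], [0.22, 2.48], [-1.42, 4.56], [0.17, 2.85], [-2.88, 2.88]. Speed limits (rad/s): [2.39, 2.39, 3.14, 3.14, 3.14, 3.14].

INTERFACE

Orientations are given as a unit quaternion [w, x, y, z].
In Python, from plant import env gives the robot as it stands.
- The arm moves only by the shell command python3 -m crank 'ROWS'. ROWS is a JSON object of lists of equal length, an entry for each row: "translation": the shift along the tool's x, y, z in m, a list of three; "angular": the turn, a rotation vector about the tool's x, y, z in rad, a list of three; "grip": the opening, from 0 (shut) to 1 (fully open). In form: {"translation": [[dx, dy, dz], ...], "angular": [[ax, ay, az], ...], "grip": [grip, ...]}. A call has 1 to 20 rows; each row shifts and turns the commanded pose from where the row before left it, along the tool's axes as they then stand; what a row does not reach is not made up. A row lasts 1/10 s, in which the tool goes at most 50 mm and 8.59 degrees, less where a joint would pass 70% of its speed; a pose out of reach is approached as far as the arm can. A call with a gripper value outside its range is refused whole. The fingers move at their own pace and stop on an object; the grip force is fixed at half the most. Time passes only in rows, so rows that do not move let the fingers close. It gives the time, the measured TCP pose, the force and the opening at its end, in the units of the state.
- env.sense(): the state, without advancing time (a new reading comes with each control period).
- env.read_camera(name): name is "scene" or "top"; returns a dict with "pixels" (480x640x3 uint8, red, green, blue), "intrinsics" (3x3 intrinsics, pixels), "rvec" (rotation vector, rad) and "tvec" (3), from world to camera coordinates, as OpenCV has them. Camera axes: x right, y down, z forward; pixel columns grow to the right and rows downward; lengths in m; the calibration is good to about 2 mm. A picture is of the moment at which its call begins. There is no depth.
- env.hand_in(): hands the job in, once; it reports no verdict.
The state is a dict: "t": time; "joint_positions": joint angles; "dq": joint speeds; "joint_torque": joint torques, N m; "position": TCP position; "eef_rot": TCP orientation; "force": force on the tool from outside, world axes, zero at the start; "ft_torque": the same for the moment, N m; "opening": opening from 0.0 (shut) to 1.0 (fully open).
Only numpy, scipy, OpenCV 4.12 (cv2) and the standard library are available. Lean on these libraries where they do the work, as an engineer would, in place of code of your own. Each camera call takes 0.05 s, during which the arm holds its last target.

## Working session

There is one attempt and no reset: what is moved stays moved. The work goes in short steps, Python scripts to look and compute and a shell command to move; the robot and the scene stay as the last step left them, time stands still between calls to the robot, and variables do not carry over. Pictures are saved under pics/ and viewed, and the job is handed in when it is done.

```bash
ls; mkdir -p pics
python3 - <<'E'
from plant import env
import cv2,json
s=env.sense();print({k:s[k] for k in s})
for n in("scene","top"):
    r=env.read_camera(n);cv2.imwrite(f"pics/{n}0.png",r["pixels"][:,:,::-1]);print(n,r["intrinsics"],r["rvec"],r["tvec"])
E
```

```text
pics
{'t': 0.0, 'joint_positions': array([-1.51626604e+00,  3.81212983e-01,  1.29825991e+00,  7.37764775e-06,
        1.46356049e+00, -2.15302818e-01]), 'dq': array([ 4.36885745e-05, -1.33280636e-04, -1.48759899e-03, -1.30567615e-03,
       -1.06414723e-03,  2.05229783e-03]), 'joint_torque': array([-4.16932317e-04, -4.48461485e+01, -2.31277227e+01, -1.91734289e-04,
        4.87054145e-03,  5.86320454e-06]), 'position': array([ 0.1466086 , -0.53006112,  0.40410275]), 'eef_rot': array([-7.17742938e-04,  9.90912355e-01,  1.34507194e-01,  6.15005037e-05]), 'force': array([-0.66174678,  1.10746516, -0.30734535]), 'ft_torque': array([-0.00982272,  0.03904156, -0.02269087]), 'opening': 1.001451920433944}
scene [[571.08166653   0.         321.42511324]
 [  0.         571.08166653 238.19294337]
 [  0.           0.           1.        ]] [ 1.53318022 -1.86950406  0.90797861] [0.19250678 0.31756579 0.89366238]
top [[587.63431029   0.         320.97262707]
 [  0.         587.63431029 244.13921039]
 [  0.           0.           1.        ]] [ 2.16042889 -2.09770255  0.20222196] [0.10385124 0.45283282 1.15625832]
```

View pics/scene0.png

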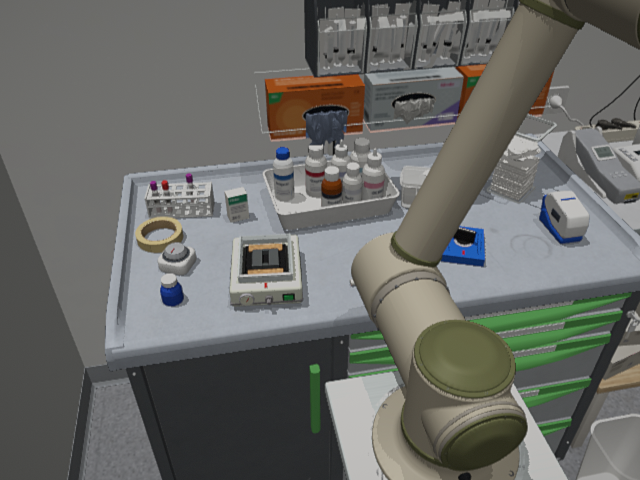

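View pics/top0.png

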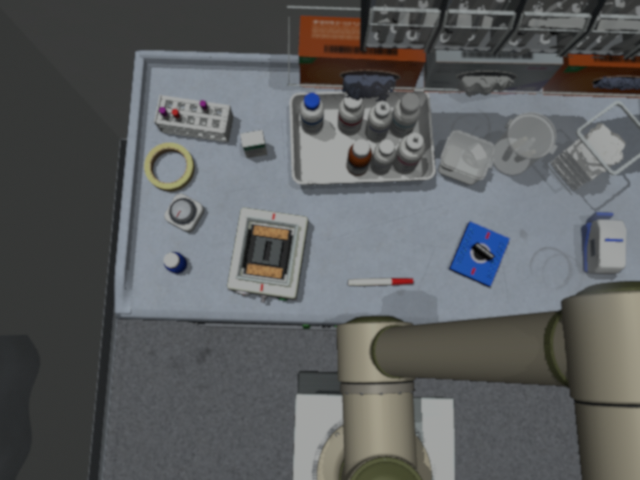

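The top view shows the unit at about (268,252), the cover at (480,253), and the marker at (380,282). I'll enlarge the crops and measure.

Run:
```python
import cv2,numpy as np
t=cv2.imread("pics/top0.png");s=cv2.imread("pics/scene0.png")
a=cv2.resize(t[215:290,440:520],(400,375),interpolation=cv2.INTER_CUBIC)
b=cv2.resize(t[200:310,220:316],(384,440),interpolation=cv2.INTER_CUBIC)
c=cv2.resize(s[220:270,440:490],(375,375),interpolation=cv2.INTER_CUBIC)
o=np.zeros((600,800,3),np.uint8);o[:375,:400]=a;o[:440,400:784]=b
cv2.imwrite("pics/crop0.png",o)
c=cv2.resize(s[225:310,220:310],(0,0),fx=4,fy=4,interpolation=cv2.INTER_CUBIC)
d=cv2.resize(s[215:275,425:495],(0,0),fx=5,fy=5,interpolation=cv2.INTER_CUBIC)
o=np.zeros((600,800,3),np.uint8);o[:c.shape[0],:c.shape[1]]=c;o[:d.shape[0],400:400+d.shape[1]]=d
cv2.imwrite("pics/crop1.png",o)
```

```text
(no output)
```

View pics/crop0.png

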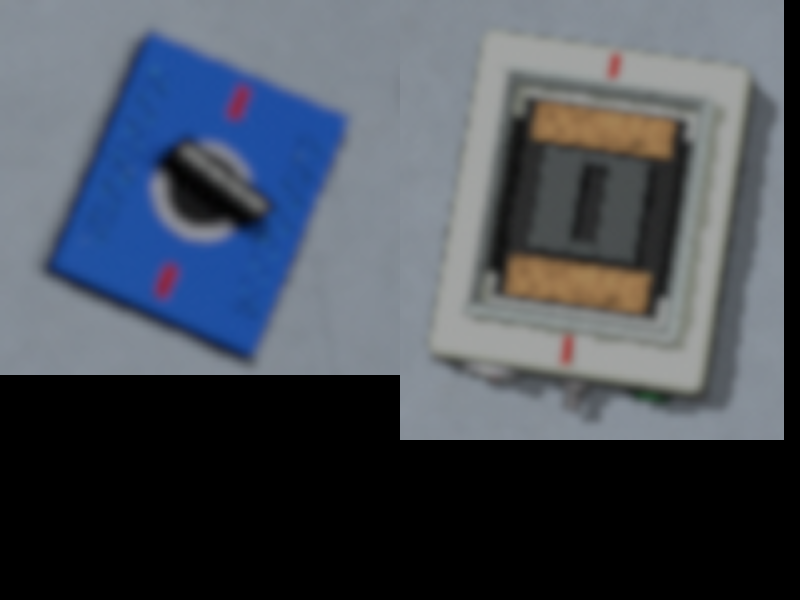

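View pics/crop1.png

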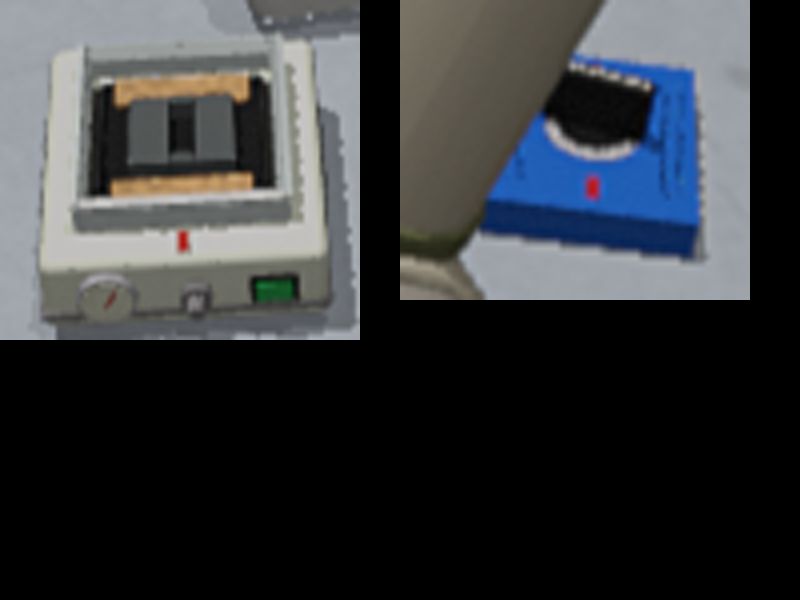

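```bash
cat > h.py <<'E'
import numpy as np,cv2
from scipy.optimize import least_squares
from scipy.spatial.transform import Rotation as R
from plant import env
def cam(n):
    r=env.read_camera(n);return r
def proj(r,P): return cv2.projectPoints(np.array(P,float).reshape(-1,1,3),r["rvec"],r["tvec"],r["intrinsics"],None)[0].reshape(-1,2)
def pix2w(r,uv,z):
    Rm,_=cv2.Rodrigues(r["rvec"]);c=-Rm.T@np.ravel(r["tvec"])
    d=(Rm.T@np.linalg.inv(r["intrinsics"])@np.c_[np.array(uv,float).reshape(-1,2),np.ones(len(np.array(uv).reshape(-1,2)))].T).T
    return c+d*((z-c[2])/d[:,2])[:,None]
def pose(p,L): 
    c,s=np.cos(p[2]),np.sin(p[2]);L=np.array(L,float);return np.c_[p[0]+c*L[:,0]-s*L[:,1],p[1]+s*L[:,0]+c*L[:,1],L[:,2]]
def fit(obs,p0):  # obs: list of (cam, localpts, uv)
    f=lambda p:np.concatenate([(proj(r,pose(p,L))-np.array(uv)).ravel() for r,L,uv in obs])
    o=least_squares(f,p0,loss='soft_l1');return o.x,f(o.x).reshape(-1,2)
E
python3 - <<'E'
from h import *
T=cam("top");S=cam("scene")
h=[.085,.07]
# image left = +y?, up=+x
print(pix2w(T,[(268,250.7)],.061),pix2w(T,[(480,253)],.022),pix2w(T,[(348,282),(412,282)],.017))
U=[[.085,.07,.05],[.085,-.07,.05],[-.085,-.07,.05],[-.085,.07,.05]]
pt=[(241.75,208),(307.5,217.5),(295,298),(228,288)]
ps=[(233.75,237),(298,235.5),(301,291),(230.5,292.5)]
p0=np.r_[pix2w(T,[(268,250.7)],.061)[0,:2],0]
for o in([(T,U,pt)],[(S,U,ps)],[(T,U,pt),(S,U,ps)]):
    p,e=fit(o,p0);print("unit",p.round(4),e.round(1).tolist())
C=[[.055,.045,.022],[.055,-.045,.022],[-.055,-.045,.022],[-.055,.045,.022]]
p0=np.r_[pix2w(T,[(480,253)],.022)[0,:2],-.3]
p,e=fit([(T,C,[(470,221.4),(509.6,238),(490.4,286.6),(450,268.6)])],p0);print("cover",p.round(4),e.round(1).tolist())
m=pix2w(T,[(487.6,235.8),(473.4,271)],.022);d=m[0]-m[1];print("marks",m.mean(0),np.arctan2(d[1],d[0]))
m=pix2w(T,[(475.6,245),(493,257)],.053);d=m[0]-m[1];print("wing",m.mean(0),np.arctan2(d[1],d[0]))
m=pix2w(T,[(273.75,216.5),(261.75,287.5)],.05);d=m[0]-m[1];print("umarks",m.mean(0),np.arctan2(d[1],d[0]))
print("bottle,timer",pix2w(T,[(175,262)],.05),pix2w(T,[(183,211)],.048))
print(env.sense()["t"])
E
```

```text
[[0.42933223 0.22255992 0.061     ]] [[ 0.44440112 -0.21245133  0.022     ]] [[ 0.37657716  0.05926052  0.017     ]
 [ 0.38049227 -0.07240218  0.017     ]]
unit [ 0.428   0.2233 -0.1207] [[-0.7, -1.4], [1.3, -0.8], [0.8, 1.2], [-1.7, 0.7]]
unit [ 0.4228  0.2265 -0.1414] [[-0.3, 0.5], [1.2, -0.2], [0.6, -0.9], [-2.8, 0.3]]
unit [ 0.4262  0.2245 -0.121 ] [[-1.3, -0.6], [0.7, 0.0], [0.1, 2.1], [-2.4, 1.5], [-0.3, -0.2], [1.1, -1.7], [2.2, -2.9], [-0.9, -0.6]]
cover [ 0.4435 -0.2125 -0.3946] [[-0.4, -0.3], [0.2, 0.5], [0.2, -0.1], [-0.0, -0.0]]
marks [ 0.44380302 -0.21355839  0.022     ] -0.3925891415079061
wing [ 0.44329181 -0.21251485  0.053     ] 0.9743452035529221
umarks [0.42934652 0.22379514 0.05      ] -0.12040503101622295
bottle,timer [[0.40259608 0.40869231 0.05      ]] [[0.50844105 0.40062485 0.048     ]]
0.2
```

```bash
cat >> h.py <<'E'
def to(x,y,z,psi=None):
    s=env.sense();Rm=R.from_quat(np.roll(s["eef_rot"],-1)).as_matrix()
    d=Rm.T@(np.array([x,y,z])-s["position"]);a=np.arctan2(Rm[1,0],Rm[0,0])
    print("t",round(s["t"],2),"pos",s["position"].round(4),"psi",round(a,4),"tilt",np.degrees(np.arccos(-Rm[2,2])).round(2),"F",s["force"].round(1),"open",round(s["opening"],3),"q",s["joint_positions"].round(2))
    print("tool shift",d.round(4),"turn z",None if psi is None else round(-(psi-a),4))
E
python3 -m crank '{"translation":[[0,0,0],[0,0,0],[0,0,0],[0,0,0],[0,0,0],[0,0,0]],"angular":[[0,0,-0.12],[0,0,-0.12],[0,0,-0.12],[0,0,-0.12],[0,0,-0.12],[0,0,-0.1]],"grip":[1,1,1,1,1,1]}'
python3 -c "
from h import *
to(.4433,-.2126,.30,.974)"
```

```text
t: 0.8
position: [0.1466, -0.5301, 0.4045]
eef_rot: [-0.0, 0.884, 0.468, 0.0]
force: [-0.0, -0.5, 0.7]
opening: 1.001
t 0.8 pos [ 0.1466 -0.5301  0.4045] psi 0.9745 tilt 0.03 F [-0.  -0.5  0.7] open 1.001 q [-1.52  0.38  1.3  -0.    1.46 -0.92]
tool shift [0.4293 0.0672 0.1047] turn z 0.0005
```

```bash
python3 -m crank '{"translation":[[0.01,0.002,0],[0.02,0.003,0],[0.027,0.004,0.004],[0.027,0.004,0.008],[0.027,0.004,0.008],[0.027,0.004,0.008],[0.027,0.004,0.008],[0.027,0.004,0.008],[0.027,0.004,0.008],[0.027,0.004,0.008],[0.027,0.004,0.008],[0.027,0.004,0.008],[0.027,0.004,0.008],[0.027,0.004,0.008],[0.027,0.004,0.008],[0.027,0.004,0.008],[0.02,0.004,0],[0,0,0]],"angular":[[0,0,0],[0,0,0],[0,0,0],[0,0,0],[0,0,0],[0,0,0],[0,0,0],[0,0,0],[0,0,0],[0,0,0],[0,0,0],[0,0,0],[0,0,0],[0,0,0],[0,0,0],[0,0,0],[0,0,0],[0,0,0]],"grip":[1,1,1,1,1,1,1,1,1,1,1,1,1,1,1,1,1,1]}'
python3 -c "
from h import *
to(.4433,-.2126,.199,.974)
for n in('scene','top'): cv2.imwrite(f'pics/{n}1.png',cam(n)['pixels'][:,:,::-1])
"
```

```text
t: 2.6
position: [0.4431, -0.211, 0.2967]
eef_rot: [-0.0, 0.884, 0.467, 0.0]
force: [-0.3, 0.2, 0.0]
opening: 1.002
t 2.6 pos [ 0.4431 -0.211   0.2967] psi 0.9713 tilt 0.04 F [-0.3  0.2  0. ] open 1.002 q [-0.69  0.39  1.63  0.    1.12 -0.09]
tool shift [-0.0012  0.0011  0.0977] turn z -0.0027
```

Run:
```python
import cv2
s=cv2.imread("pics/scene1.png");t=cv2.imread("pics/top1.png")
import numpy as np
o=np.zeros((600,800,3),np.uint8)
o[:400,:400]=cv2.resize(s[190:290,390:490],(400,400),interpolation=cv2.INTER_CUBIC)
o[:400,400:]=cv2.resize(t[200:300,430:530],(400,400),interpolation=cv2.INTER_CUBIC)
cv2.imwrite("pics/crop2.png",o)
```

```text
(no output)
```

View pics/crop2.png

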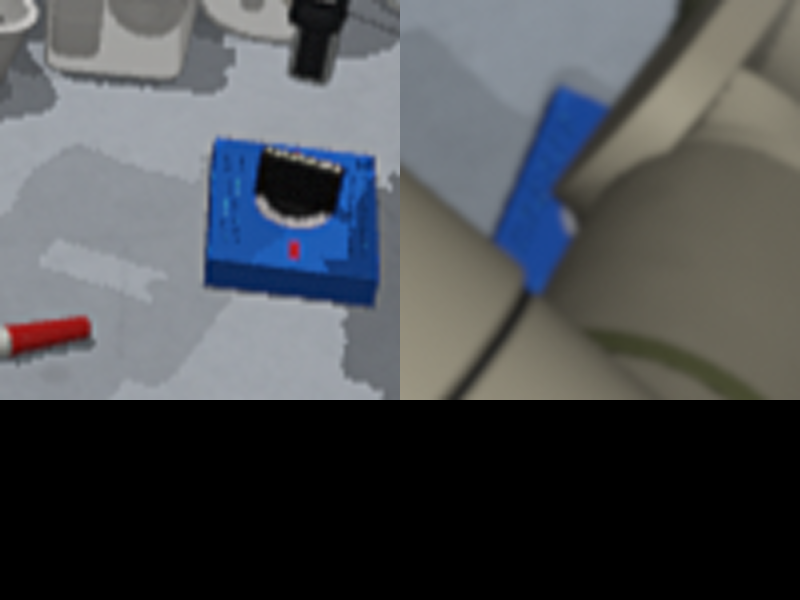

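Run:
```python
from h import *
S=cam("scene")
m=pix2w(S,[(456.25,227),(475.75,231.25)],.053);d=m[1]-m[0];print("wing",m.mean(0),np.linalg.norm(d),np.arctan2(d[1],d[0])+np.pi)
C=[[.055,.045,.022],[.055,-.045,.022],[-.055,-.045,.022],[-.055,.045,.022]]
p,e=fit([(S,C,[(443.25,225),(483.75,230),(484.5,258.7),(441.75,254.5)])],[.4435,-.2125,-.39]);print("cover",p.round(4),e.round(1).tolist())
```

```text
wing [ 0.44454443 -0.21169773  0.053     ] 0.04200840408850136 1.0062175580447779
cover [ 0.4407 -0.2089 -0.398 ] [[0.0, -0.7], [-0.0, -0.9], [0.3, 1.5], [-0.3, 0.2]]
```

```bash
python3 -m crank '{"translation":[[-0.0005,0.001,0.01],[0,0,0.02],[0,0,0.02],[0,0,0.02],[0,0,0.015],[0,0,0.008],[0,0,0.004],[0,0,0],[0,0,0]],"angular":[[0,0,0],[0,0,0],[0,0,0],[0,0,0],[0,0,0],[0,0,0],[0,0,0],[0,0,0],[0,0,0]],"grip":[1,1,1,1,1,1,1,1,1]}'
python3 -c "
from h import *
to(.4433,-.2120,.199,.974)
cv2.imwrite('pics/scene2.png',cv2.resize(cam('scene')['pixels'][190:290,390:490,::-1],(500,500),interpolation=cv2.INTER_CUBIC))
"
```

```text
t: 3.65
position: [0.4428, -0.215, 0.2002]
eef_rot: [0.0, 0.885, 0.466, 0.0]
force: [0.7, -0.3, -0.1]
opening: 1.001
t 3.65 pos [ 0.4428 -0.215   0.2002] psi 0.9695 tilt 0.06 F [ 0.7 -0.3 -0.1] open 1.001 q [-0.69  0.54  1.73 -0.    0.87 -0.09]
tool shift [ 0.0028 -0.0013  0.0012] turn z -0.0045
```

View pics/scene2.png

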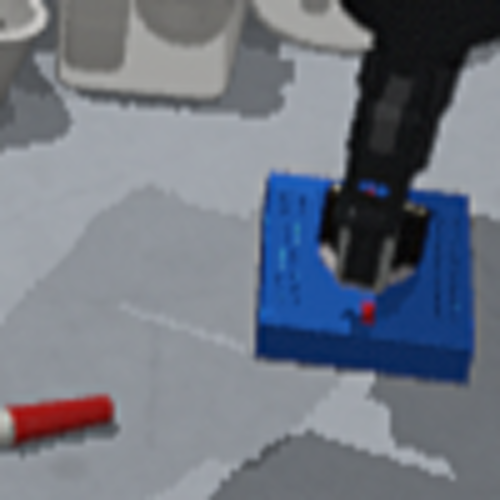

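The fingers straddle the wing and there is no contact. I'll trim the position and close.

```bash
python3 -m crank '{"translation":[[0.0025,-0.001,0.001],[0,0,0],[0,0,0],[0,0,0],[0,0,0],[0,0,0],[0,0,0],[0,0,0],[0,0,0],[0,0,0],[0,0,0],[0,0,0]],"angular":[[0,0,0],[0,0,0],[0,0,0],[0,0,0],[0,0,0],[0,0,0],[0,0,0],[0,0,0],[0,0,0],[0,0,0],[0,0,0],[0,0,0]],"grip":[1,1,0,0,0,0,0,0,0,0,0,0]}'
python3 -c "
from h import *
to(.4433,-.2120,.199,.974)
cv2.imwrite('pics/scene3.png',cv2.resize(cam('scene')['pixels'][190:290,390:490,::-1],(500,500),interpolation=cv2.INTER_CUBIC))
"
```

```text
t: 4.9
position: [0.4436, -0.2125, 0.1996]
eef_rot: [0.001, 0.885, 0.466, 0.0]
force: [-0.6, 0.7, 10.1]
opening: 0.13
t 4.9 pos [ 0.4436 -0.2125  0.1996] psi 0.9697 tilt 0.12 F [-0.6  0.7 10.1] open 0.13 q [-0.69  0.54  1.73 -0.    0.86 -0.09]
tool shift [ 0.0002 -0.0005  0.0006] turn z -0.0043
```

View pics/scene3.png

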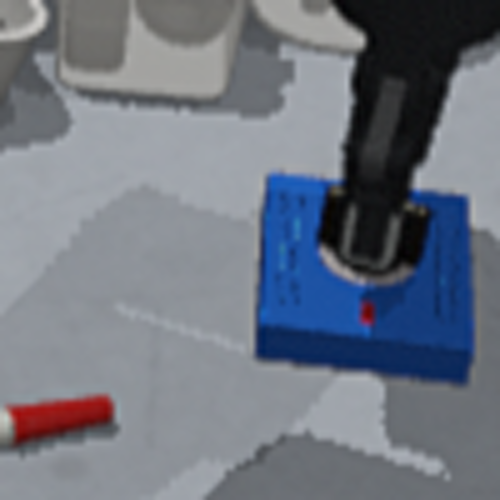

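Gripped (opening 0.13, about 11–12 mm). Lifting.

```bash
python3 -m crank '{"translation":[[0,0,-0.004],[0,0,-0.01],[0,0,-0.015],[0,0,-0.02],[0,0,-0.02],[0,0,-0.02],[0,0,-0.015],[0,0,-0.005],[0,0,0],[0,0,0]],"angular":[[0,0,0],[0,0,0],[0,0,0],[0,0,0],[0,0,0],[0,0,-0.06],[0,0,-0.1],[0,0,-0.08],[0,0,-0.03],[0,0,0]],"grip":[0,0,0,0,0,0,0,0,0,0]}'
python3 -c "
from h import *
to(.4287,.2233,.31,1.247)
cv2.imwrite('pics/scene4.png',cv2.resize(cam('scene')['pixels'][150:290,370:510,::-1],(560,560),interpolation=cv2.INTER_CUBIC))
"
```

```text
t: 5.95
position: [0.4432, -0.212, 0.3076]
eef_rot: [-0.0, 0.814, 0.581, -0.0]
force: [-0.5, -0.1, -2.2]
opening: 0.132
t 5.95 pos [ 0.4432 -0.212   0.3076] psi 1.239 tilt 0.03 F [-0.5 -0.1 -2.2] open 0.132 q [-0.69  0.38  1.61  0.    1.15 -0.36]
tool shift [ 0.4069 -0.1555 -0.0022] turn z -0.008
```

View pics/scene4.png

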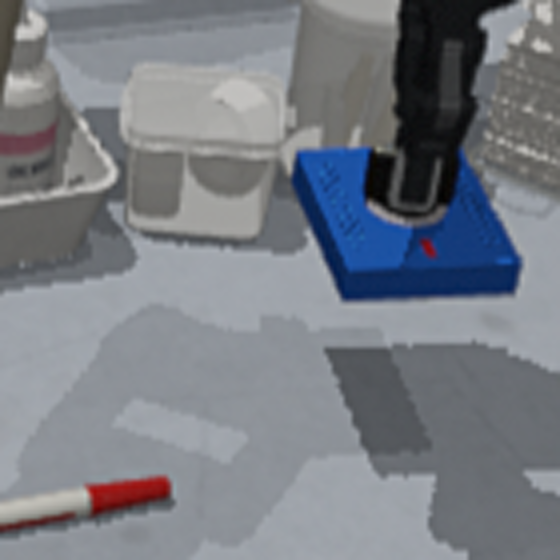

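```bash
python3 -m crank '{"translation":[[0.007,-0.0027,0],[0.015,-0.0057,0],[0.025,-0.0096,0],[0.025,-0.0096,0],[0.025,-0.0096,0],[0.025,-0.0096,0],[0.025,-0.0096,0],[0.025,-0.0096,0],[0.025,-0.0096,0],[0.025,-0.0096,0],[0.025,-0.0096,0],[0.025,-0.0096,0],[0.025,-0.0096,0],[0.025,-0.0096,0],[0.025,-0.0096,0],[0.025,-0.0096,0],[0.02,-0.0076,0],[0.01,-0.0038,0],[0,0,0],[0,0,0]],"angular":[[0,0,0],[0,0,0],[0,0,0],[0,0,0],[0,0,0],[0,0,0],[0,0,0],[0,0,0],[0,0,0],[0,0,0],[0,0,0],[0,0,0],[0,0,0],[0,0,0],[0,0,0],[0,0,0],[0,0,0],[0,0,0],[0,0,0],[0,0,0]],"grip":[0,0,0,0,0,0,0,0,0,0,0,0,0,0,0,0,0,0,0,0]}'
python3 -c "
from h import *
to(.4287,.2233,.31,1.247)
s=cam('scene')['pixels'][:,:,::-1];t=cam('top')['pixels'][:,:,::-1]
cv2.imwrite('pics/scene5r.png',s);cv2.imwrite('pics/top5r.png',t)
cv2.imwrite('pics/scene5.png',cv2.resize(s[170:320,190:340],(600,600),interpolation=cv2.INTER_CUBIC))
cv2.imwrite('pics/top5.png',cv2.resize(t[180:320,200:340],(560,560),interpolation=cv2.INTER_CUBIC))
"
```

```text
t: 8.0
position: [0.4279, 0.2179, 0.3076]
eef_rot: [0.0, 0.814, 0.581, -0.0]
force: [0.3, -0.1, -2.4]
opening: 0.131
t 8.0 pos [0.4279 0.2179 0.3076] psi 1.24 tilt 0.04 F [ 0.3 -0.1 -2.4] open 0.131 q [ 0.22  0.36  1.64 -0.    1.14  0.55]
tool shift [ 0.0054 -0.001  -0.0024] turn z -0.007
```

View pics/scene5.png

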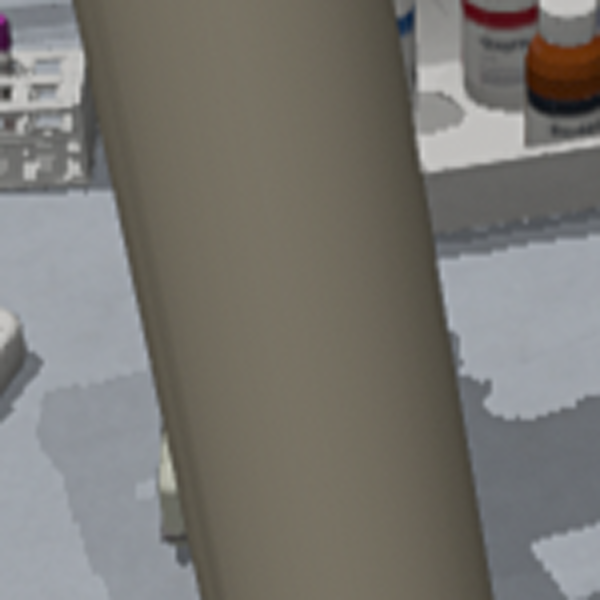

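View pics/top5.png

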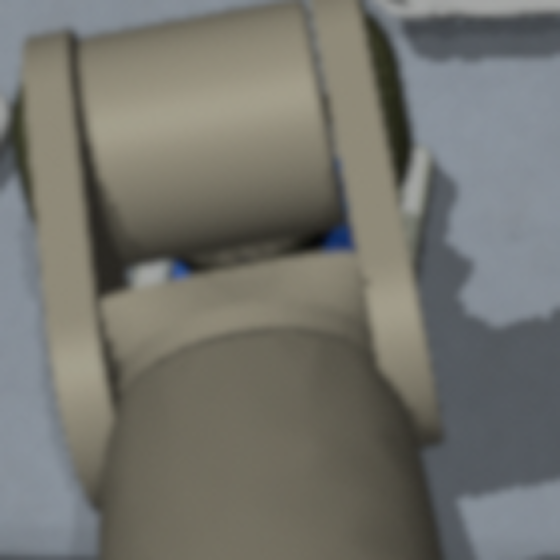

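Both cameras are blocked by the arm here, so insertion must rely on the early pictures. I'll refine those measurements with colour centroids and line fits on the first top image.

Run:
```python
from h import *
T=cam("top")
t=cv2.imread("pics/top0.png").astype(float);b,g,r=t[...,0],t[...,1],t[...,2]
red=np.clip(r-np.maximum(g,b)-10,0,None)
def cen(w,x0,x1,y0,y1):
    s=w[y0:y1,x0:x1];yy,xx=np.mgrid[y0:y1,x0:x1];return np.array([(s*xx).sum(),(s*yy).sum()])/s.sum()
um=[cen(red,268,280,210,223),cen(red,255,268,280,295)]
cm=[cen(red,480,495,228,244),cen(red,466,480,263,278)]
print(um,cm)
for n,m,z in(("unit",um,.05),("cover",cm,.022)):
    w=pix2w(T,m,z);d=w[0]-w[1];print(n,w.mean(0).round(4),np.linalg.norm(d).round(4),np.arctan2(d[1],d[0]).round(4))
# blue mask
blue=((b-r>60)&(b-g>30)).astype(np.uint8);blue[:,:440]=0;blue[:,525:]=0;blue[:210]=0;blue[295:]=0
c=max(cv2.findContours(blue,0,1)[0],key=cv2.contourArea);print(cv2.minAreaRect(c))
# wood centroid: orange
org=((r-b>40)&(r>g)&(r-g<90)).astype(np.uint8);org[:,:230]=0;org[:,305:]=0;org[:205]=0;org[300:]=0
n,l,st,ce=cv2.connectedComponentsWithStats(org)
for i in range(1,n):
    if st[i,4]>100:print(st[i],ce[i])
o=cv2.resize(t[200:310,220:320].astype(np.uint8),(0,0),fx=5.4,fy=5.4,interpolation=cv2.INTER_CUBIC)
def pj(p,P,col):
    q=proj(T,pose(p,P));q=((q+.5-[220,200])*5.4).astype(int);cv2.polylines(o,[q.reshape(-1,1,2)],True,col,1)
p=[.4287,.2233,-.1205]
rect=lambda a,bb,z:[[a,bb,z],[a,-bb,z],[-a,-bb,z],[-a,bb,z]]
pj(p,rect(.085,.07,.05),(0,255,0));pj(p,rect(.057,.047,.066),(255,0,255));pj(p,rect(.02,.0065,.061),(0,255,255))
cv2.imwrite("pics/fit5.png",o)
o=cv2.resize(t[210:295,440:525].astype(np.uint8),(0,0),fx=5.4,fy=5.4,interpolation=cv2.INTER_CUBIC)
def pj(p,P,col):
    q=proj(T,pose(p,P));q=((q+.5-[440,210])*5.4).astype(int);cv2.polylines(o,[q.reshape(-1,1,2)],True,col,1)
p=[.4436,-.2125,-.394];pj(p,rect(.055,.045,.022),(0,255,0));pj(p,rect(.055,.045,.0),(0,255,255));pj([.4436,-.2125,.97],rect(.023,.006,.053),(0,255,0))
cv2.imwrite("pics/fit6.png",o)
```

```text
[array([273.17391304, 216.01880141]), array([261.29831516, 287.04063429])] [array([487.24074074, 235.19444444]), array([472.80730897, 270.64119601])]
unit [0.4303 0.2249 0.05  ] 0.1468 -0.1185
cover [ 0.4448 -0.2126  0.022 ] 0.0817 -0.3955
((479.54437255859375, 253.39346313476562), (44.53845977783203, 52.30769348144531), 22.61986541748047)
[253 226  36  14 332] [270.46385542 232.03012048]
[247 264  36  14 353] [264.0368272 270.4674221]
```

View pics/fit5.png

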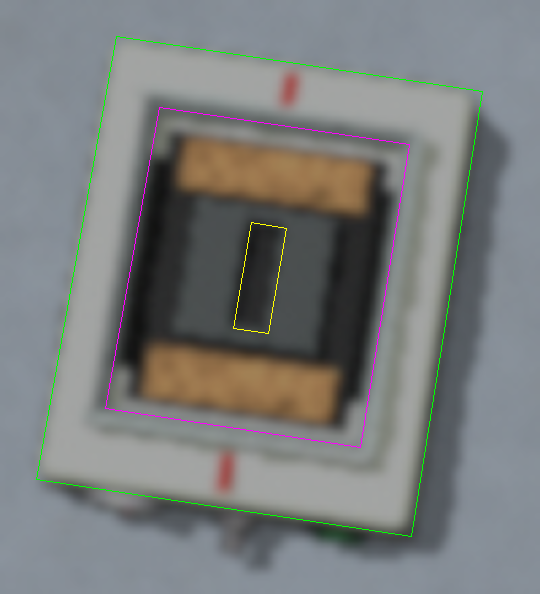

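View pics/fit6.png

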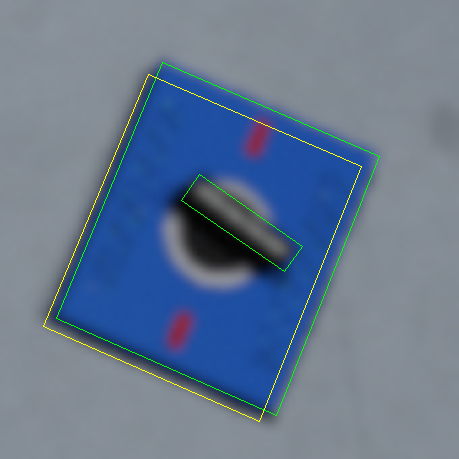

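Run:
```python
from h import *
from scipy.optimize import minimize
T=cam("top")
t=cv2.imread("pics/top0.png").astype(float);b,g,r=t[...,0],t[...,1],t[...,2]
rect=lambda a,bb,z:[[a,bb,z],[a,-bb,z],[-a,-bb,z],[-a,bb,z]]
# cover: soft blueness, bg vs fg
sl=(slice(208,300),slice(436,528))
sat=np.clip((b-r-15)/75,0,1)[sl]
m=sat.copy();
# fill interior (wing, disc, marks)
yy,xx=np.mgrid[208:300,436:528]
m[np.hypot(xx-480,yy-253)<16]=1
for c in((487.2,235.2),(472.8,270.6)): m[np.hypot(xx-c[0],yy-c[1])<5]=1
def ren(p,boxes,off,shape,k=8):
    q=proj(T,np.vstack([pose(p,B) for B in boxes]))
    h=cv2.convexHull(q.astype(np.float32)).reshape(-1,2)
    im=np.zeros((shape[0]*k,shape[1]*k),np.uint8)
    cv2.fillPoly(im,[np.round(((h-off+.5)*k-.5)*16).astype(np.int32)],255,shift=4)
    return cv2.GaussianBlur(cv2.resize(im,(shape[1],shape[0]),interpolation=cv2.INTER_AREA).astype(float)/255,(0,0),.6)
f=lambda p:((ren(p,[rect(.055,.045,.022),rect(.055,.045,0)],[436,208],m.shape)-m)**2).sum()
o=minimize(f,[.4436,-.2125,-.394],method="Nelder-Mead",options=dict(initial_simplex=[[.4436,-.2125,-.394],[.447,-.2125,-.394],[.4436,-.209,-.394],[.4436,-.2125,-.36]],xatol=1e-5))
print("cover",o.x.round(4),o.fun,f([.4436,-.2125,-.394]))
# unit: edges. print line profiles across casing
G=(r+g+b)/3
def prof(p,P,n,z):
    # subpixel edge along local normal n at local point P
    ss=np.arange(-.012,.0121,.0005)
    w=proj(T,pose(p,[[P[0]+n[0]*s,P[1]+n[1]*s,z] for s in ss]))
    return ss,cv2.remap(G.astype(np.float32),w[:,0].astype(np.float32).reshape(1,-1),w[:,1].astype(np.float32).reshape(1,-1),cv2.INTER_LINEAR)[0]
p=[.4295,.2241,-.1195]
for nm,n,base,ta in(("+x",(1,0),.085,1),("-x",(-1,0),.085,1),("+y",(0,1),.07,0),("-y",(0,-1),.07,0)):
    acc=0
    for u in np.linspace(-.05,.05,21):
        P=(n[0]*base,u) if ta else (u,n[1]*base)
        ss,v=prof(p,P,n,.05);acc=acc+v
    print(nm,np.c_[ss*1000,acc/21][::2].round(1).tolist())
# slot profile across y at z .061
acc=0
for u in np.linspace(-.012,.012,9):
    ss,v=prof(p,(u,0),(0,1),.061);acc=acc+v
print("slot y",np.c_[ss*1000,acc/9][::2].round(0).tolist())
acc=0
for u in np.linspace(-.003,.003,5):
    ss=np.arange(-.03,.0301,.0015);w=proj(T,pose(p,[[s,u,.061] for s in ss]));acc=acc+cv2.remap(G.astype(np.float32),w[:,:1].astype(np.float32),w[:,1:].astype(np.float32),cv2.INTER_LINEAR)[:,0]
print("slot x",np.c_[ss*1000,acc/5].round(0).tolist())
```

```text
cover [ 0.4463 -0.214  -0.3947] 29.810324895918445 77.24725714490391
+x [[-12.0, 160.1], [-11.0, 160.1], [-10.0, 160.0], [-9.0, 159.9], [-8.0, 159.9], [-7.0, 159.8], [-6.0, 159.2], [-5.0, 157.4], [-4.0, 154.6], [-3.0, 150.4], [-2.0, 145.7], [-1.0, 142.2], [0.0, 140.2], [1.0, 139.8], [2.0, 140.5], [3.0, 141.1], [4.0, 141.7], [5.0, 141.9], [6.0, 141.9], [7.0, 141.7], [8.0, 141.5], [9.0, 141.3], [10.0, 141.2], [11.0, 141.1], [12.0, 141.2]]
-x [[-12.0, 159.7], [-11.0, 159.8], [-10.0, 159.8], [-9.0, 159.8], [-8.0, 159.8], [-7.0, 159.6], [-6.0, 158.9], [-5.0, 156.7], [-4.0, 152.2], [-3.0, 144.4], [-2.0, 133.0], [-1.0, 119.1], [0.0, 104.4], [1.0, 91.9], [2.0, 83.8], [3.0, 80.4], [4.0, 80.9], [5.0, 83.8], [6.0, 87.8], [7.0, 93.1], [8.0, 99.1], [9.0, 106.0], [10.0, 112.5], [11.0, 118.4], [12.0, 123.5]]
+y [[-12.0, 161.0], [-11.0, 162.3], [-10.0, 162.8], [-9.0, 163.0], [-8.0, 163.0], [-7.0, 162.8], [-6.0, 162.4], [-5.0, 161.1], [-4.0, 158.6], [-3.0, 154.5], [-2.0, 148.8], [-1.0, 143.2], [0.0, 138.9], [1.0, 136.8], [2.0, 137.4], [3.0, 139.0], [4.0, 140.7], [5.0, 141.8], [6.0, 142.3], [7.0, 142.
[... 676 characters left out ...]
.0], [5.0, 35.0], [6.0, 41.0], [7.0, 49.0], [8.0, 58.0], [9.0, 66.0], [10.0, 72.0], [11.0, 75.0], [12.0, 77.0]]
slot x [[-30.0, 68.0], [-28.0, 53.0], [-27.0, 49.0], [-25.0, 59.0], [-24.0, 68.0], [-22.0, 71.0], [-21.0, 68.0], [-19.0, 60.0], [-18.0, 51.0], [-16.0, 45.0], [-15.0, 43.0], [-13.0, 42.0], [-12.0, 41.0], [-10.0, 41.0], [-9.0, 40.0], [-7.0, 40.0], [-6.0, 41.0], [-4.0, 42.0], [-3.0, 42.0], [-1.0, 42.0], [0.0, 42.0], [2.0, 41.0], [3.0, 40.0], [5.0, 40.0], [6.0, 39.0], [8.0, 39.0], [9.0, 38.0], [11.0, 39.0], [12.0, 39.0], [14.0, 38.0], [15.0, 37.0], [17.0, 36.0], [18.0, 39.0], [20.0, 48.0], [21.0, 60.0], [23.0, 68.0], [24.0, 71.0], [26.0, 68.0], [27.0, 69.0], [29.0, 77.0], [30.0, 91.0]]
```

Using one consistent pixel convention, the unit's red marks and slot both give a centre of about (0.4304, 0.2249) with yaw -0.119. The cover's marks agree with the gripped TCP to within 1 mm. Target TCP is about (0.4297, 0.2246).

```bash
python3 -c "
from h import *
to(.4297,.2246,.272,1.246)"
```

```text
t 8.2 pos [0.4283 0.2174 0.3077] psi 1.2385 tilt 0.01 F [-0.2  1.1 -2.6] open 0.125 q [ 0.22  0.36  1.64 -0.    1.14  0.55]
tool shift [ 0.0073 -0.001   0.0357] turn z -0.0075
```

```bash
python3 -m crank '{"translation":[[0.003,-0.0005,0],[0.004,-0.0005,0.004],[0,0,0.008],[0,0,0.01],[0,0,0.008],[0,0,0.005],[0,0,0],[0,0,0]],"angular":[[0,0,-0.007],[0,0,0],[0,0,0],[0,0,0],[0,0,0],[0,0,0],[0,0,0],[0,0,0]],"grip":[0,0,0,0,0,0,0,0]}'
python3 -c "
from h import *
to(.4297,.2246,.2575,1.246)
s=cam('scene')['pixels'][:,:,::-1];t=cam('top')['pixels'][:,:,::-1]
o=np.zeros((560,800,3),np.uint8);o[:400,:400]=cv2.resize(s[200:320,190:310],(400,400));o[:400,400:]=cv2.resize(t[190:310,205:325],(400,400))
cv2.imwrite('pics/c7.png',o)
"
```

```text
t: 9.0
position: [0.4296, 0.225, 0.2727]
eef_rot: [0.0, 0.812, 0.584, 0.0]
force: [-1.0, 0.3, -2.0]
opening: 0.131
t 9.0 pos [0.4296 0.225  0.2727] psi 1.2468 tilt 0.0 F [-1.   0.3 -2. ] open 0.131 q [ 0.24  0.42  1.68 -0.    1.05  0.56]
tool shift [-0.0004  0.0003  0.0152] turn z 0.0008
```

View pics/c7.png

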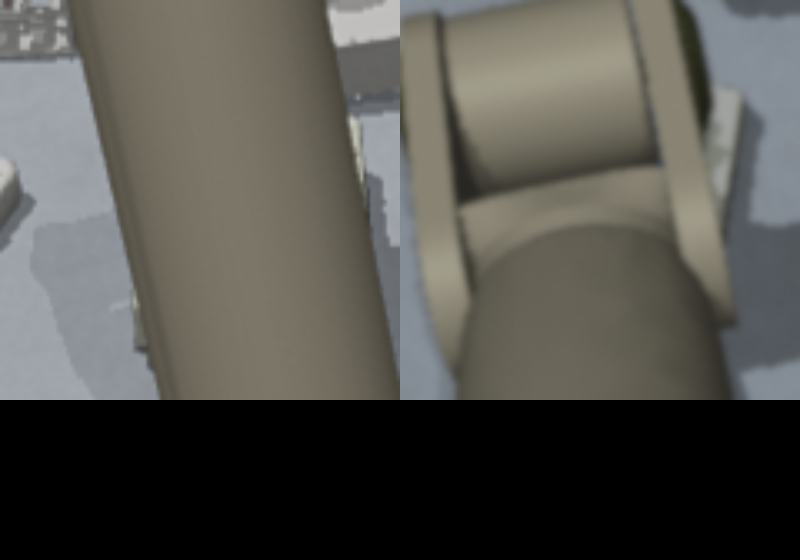

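No view of the fit, so I'll go down by force feel.

```bash
python3 -m crank '{"translation":[[0,0,0.002],[0,0,0.002],[0,0,0.002],[0,0,0.002],[0,0,0],[0,0,0]],"angular":[[0,0,0],[0,0,0],[0,0,0],[0,0,0],[0,0,0],[0,0,0]],"grip":[0,0,0,0,0,0]}'
python3 -m crank '{"translation":[[0,0,0.002],[0,0,0],[0,0,0]],"angular":[[0,0,0],[0,0,0],[0,0,0]],"grip":[0,0,0]}'
python3 -c "
from h import *
to(.4297,.2246,.2575,1.246);print(env.sense()['ft_torque'])"
```

```text
t: 9.7
position: [0.4295, 0.225, 0.2647]
eef_rot: [-0.0, 0.812, 0.584, -0.0]
force: [-0.3, 0.1, -2.6]
opening: 0.127
t: 10.0
position: [0.4295, 0.225, 0.2627]
eef_rot: [-0.0, 0.812, 0.584, -0.0]
force: [0.5, 0.1, -1.2]
opening: 0.126
t 10.0 pos [0.4295 0.225  0.2627] psi 1.2468 tilt 0.01 F [ 0.5  0.1 -1.2] open 0.126 q [0.24 0.43 1.69 0.   1.02 0.56]
tool shift [-0.0004  0.0004  0.0052] turn z 0.0008
[-0.00125931  0.01477162  0.07280657]
```

```bash
python3 -m crank '{"translation":[[0,0,0.001],[0,0,0.001],[0,0,0],[0,0,0]],"angular":[[0,0,0],[0,0,0],[0,0,0],[0,0,0]],"grip":[0,0,0,0]}'
python3 -m crank '{"translation":[[0,0,0.001],[0,0,0.001],[0,0,0],[0,0,0]],"angular":[[0,0,0],[0,0,0],[0,0,0],[0,0,0]],"grip":[0,0,0,0]}'
python3 -m crank '{"translation":[[0,0,0.001],[0,0,0.0005],[0,0,0],[0,0,0]],"angular":[[0,0,0],[0,0,0],[0,0,0],[0,0,0]],"grip":[0,0,0,0]}'
python3 -c "
from h import *
to(.4297,.2246,.2575,1.246);print(env.sense()['ft_torque'])"
```

```text
t: 10.4
position: [0.4295, 0.2251, 0.2607]
eef_rot: [-0.0, 0.812, 0.584, -0.0]
force: [0.2, -0.5, -1.8]
opening: 0.128
t: 10.8
position: [0.4295, 0.225, 0.2587]
eef_rot: [-0.0, 0.812, 0.584, -0.0]
force: [0.7, -0.0, -2.1]
opening: 0.126
t: 11.2
position: [0.4295, 0.2251, 0.2576]
eef_rot: [0.0, 0.812, 0.584, 0.0]
force: [-2.5, -0.2, 5.6]
opening: 0.134
t 11.2 pos [0.4295 0.2251 0.2576] psi 1.2468 tilt 0.04 F [-2.5 -0.2  5.6] open 0.134 q [ 0.24  0.44  1.69 -0.    1.01  0.56]
tool shift [-0.0004  0.0004  0.0001] turn z 0.0008
[-0.05509065  0.33504446 -0.0120119 ]
```

Contact came at TCP z = 0.2576, exactly the predicted "resting on blocks" height (rim 58 mm), so the cover is inside the collar. Next I'll hold briefly, then turn the wing.

```bash
python3 -m crank '{"translation":[[0,0,0],[0,0,0],[0,0,0],[0,0,0],[0,0,0]],"angular":[[0,0,0],[0,0,0],[0,0,0],[0,0,0],[0,0,0]],"grip":[0,0,0,0,0]}'
python3 -m crank '{"translation":[[0,0,0],[0,0,0],[0,0,0],[0,0,0],[0,0,0],[0,0,0],[0,0,0],[0,0,0]],"angular":[[0,0,0.05],[0,0,0.1],[0,0,0.1],[0,0,0.1],[0,0,0.1],[0,0,0.1],[0,0,0.05],[0,0,0]],"grip":[0,0,0,0,0,0,0,0]}'
python3 -c "
from h import *
to(.4297,.2246,.2575,-.119);print(env.sense()['ft_torque'])"
```

```text
t: 11.7
position: [0.4295, 0.2251, 0.2576]
eef_rot: [0.0, 0.812, 0.584, 0.0]
force: [-0.9, -0.5, 6.0]
opening: 0.129
t: 12.5
position: [0.4297, 0.2251, 0.2576]
eef_rot: [0.0, 0.948, 0.318, 0.001]
force: [-1.2, -0.4, 5.8]
opening: 0.131
t 12.5 pos [0.4297 0.2251 0.2576] psi 0.6464 tilt 0.07 F [-1.2 -0.4  5.8] open 0.131 q [ 0.24  0.44  1.69 -0.    1.01  1.16]
tool shift [-0.0003  0.0004  0.0001] turn z 0.7654
[-0.00996695  0.11353816 -0.05630135]
```

Torque about z is -0.056 N m, which is the expected wing friction. Continuing.

```bash
python3 -m crank '{"translation":[[0,0,0],[0,0,0],[0,0,0],[0,0,0],[0,0,0],[0,0,0],[0,0,0],[0,0,0],[0,0,0],[0,0,0],[0,0,0]],"angular":[[0,0,0.06],[0,0,0.1],[0,0,0.1],[0,0,0.1],[0,0,0.1],[0,0,0.1],[0,0,0.1],[0,0,0.06],[0,0,0.045],[0,0,0],[0,0,0]],"grip":[0,0,0,0,0,0,0,0,0,0,0]}'
python3 -c "
from h import *
to(.4297,.2246,.2575,-.119);print(env.sense()['ft_torque'])
s=cam('scene')['pixels'][:,:,::-1];t=cam('top')['pixels'][:,:,::-1]
o=np.zeros((560,800,3),np.uint8);o[:400,:400]=cv2.resize(s[200:320,190:310],(400,400));o[:400,400:]=cv2.resize(t[190:310,205:325],(400,400))
cv2.imwrite('pics/c8.png',o)"
```

```text
t: 13.6
position: [0.4294, 0.225, 0.2569]
eef_rot: [0.0, 0.998, -0.058, -0.0]
force: [1.0, -0.1, -2.4]
opening: 0.129
t 13.6 pos [0.4294 0.225  0.2569] psi -0.1162 tilt 0.03 F [ 1.  -0.1 -2.4] open 0.129 q [0.24 0.44 1.69 0.   1.01 1.92]
tool shift [ 0.0003  0.0004 -0.0006] turn z 0.0028
[-0.0690832   0.05074251 -0.00474558]
```

View pics/c8.png

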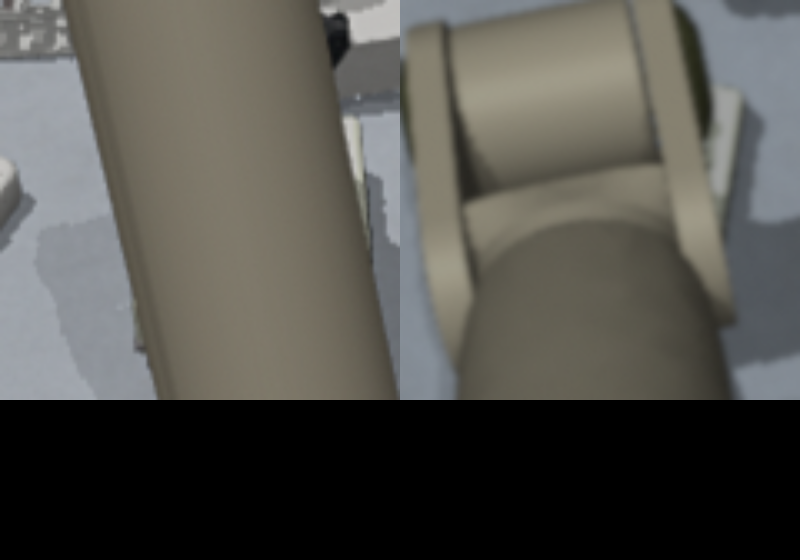

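The support force vanished and the tool dropped 0.7 mm, so the bar has entered the slot. Now pressing home; a home position would be at TCP z ≈ 0.2496.

```bash
python3 -m crank '{"translation":[[0,0,0.001],[0,0,0.001],[0,0,0.001],[0,0,0],[0,0,0]],"angular":[[0,0,0],[0,0,0],[0,0,0],[0,0,0],[0,0,0]],"grip":[0,0,0,0,0]}'
python3 -m crank '{"translation":[[0,0,0.001],[0,0,0.001],[0,0,0.001],[0,0,0],[0,0,0]],"angular":[[0,0,0],[0,0,0],[0,0,0],[0,0,0],[0,0,0]],"grip":[0,0,0,0,0]}'
python3 -c "
from h import *
to(.4297,.2246,.2496,-.119);print(env.sense()['ft_torque'])"
```

```text
t: 14.2
position: [0.4294, 0.2251, 0.2543]
eef_rot: [-0.0, 0.998, -0.059, -0.0]
force: [-1.1, -0.9, 1.4]
opening: 0.126
t: 14.7
position: [0.4294, 0.2251, 0.2515]
eef_rot: [-0.0, 0.998, -0.059, 0.0]
force: [-3.6, 0.5, 7.2]
opening: 0.126
t 14.7 pos [0.4294 0.2251 0.2515] psi -0.1181 tilt 0.01 F [-3.6  0.5  7.2] open 0.126 q [0.24 0.45 1.7  0.   0.99 1.93]
tool shift [0.0003 0.0004 0.0019] turn z 0.0009
[-0.13063011  0.52172532  0.04413217]
```

```bash
python3 -m crank '{"translation":[[0,0,0.001],[0,0,0.001],[0,0,0],[0,0,0]],"angular":[[0,0,0],[0,0,0],[0,0,0],[0,0,0]],"grip":[0,0,0,0]}'
python3 -m crank '{"translation":[[0,0,0.001],[0,0,0],[0,0,0]],"angular":[[0,0,0],[0,0,0],[0,0,0]],"grip":[0,0,0]}'
python3 -m crank '{"translation":[[0,0,0.001],[0,0,0],[0,0,0]],"angular":[[0,0,0],[0,0,0],[0,0,0]],"grip":[0,0,0]}'
python3 -c "
from h import *
to(.4297,.2246,.2496,-.119);print(env.sense()['ft_torque'])"
```

```text
t: 15.1
position: [0.4294, 0.2251, 0.2498]
eef_rot: [-0.0, 0.998, -0.059, 0.0]
force: [-4.4, -0.9, 10.2]
opening: 0.124
t: 15.4
position: [0.4293, 0.2251, 0.2496]
eef_rot: [-0.0, 0.998, -0.059, 0.001]
force: [-7.3, -1.0, 19.0]
opening: 0.129
t: 15.7
position: [0.4292, 0.2251, 0.2495]
eef_rot: [-0.0, 0.998, -0.059, 0.001]
force: [-9.8, -1.9, 30.9]
opening: 0.132
t 15.7 pos [0.4292 0.2251 0.2495] psi -0.1179 tilt 0.12 F [-9.8 -1.9 30.9] open 0.132 q [ 0.24  0.45  1.7  -0.    0.98  1.93]
tool shift [ 0.0005  0.0004 -0.0001] turn z 0.0011
[-0.60676447  1.86049055 -0.04124479]
```

It hit a hard stop at z = 0.2495, as predicted for fully home. I'll let it settle, check the bystanders, then hand in.

```bash
python3 -m crank '{"translation":[[0,0,-0.0003],[0,0,0],[0,0,0],[0,0,0],[0,0,0],[0,0,0],[0,0,0],[0,0,0]],"angular":[[0,0,0],[0,0,0],[0,0,0],[0,0,0],[0,0,0],[0,0,0],[0,0,0],[0,0,0]],"grip":[0,0,0,0,0,0,0,0]}'
python3 -c "
from h import *
to(.4297,.2246,.2496,-.119)
cv2.imwrite('pics/top9.png',cam('top')['pixels'][:,:,::-1])
cv2.imwrite('pics/scene9.png',cam('scene')['pixels'][:,:,::-1])"
```

```text
t: 16.5
position: [0.4292, 0.2251, 0.2495]
eef_rot: [-0.0, 0.998, -0.059, 0.001]
force: [-9.3, -2.9, 26.7]
opening: 0.126
t 16.5 pos [0.4292 0.2251 0.2495] psi -0.118 tilt 0.1 F [-9.3 -2.9 26.7] open 0.126 q [ 0.24  0.45  1.7  -0.    0.98  1.93]
tool shift [ 0.0005  0.0004 -0.0001] turn z 0.001
```

View pics/top9.png

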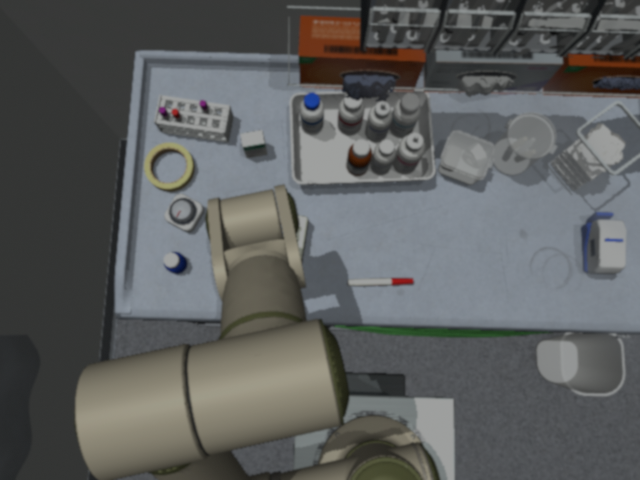

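View pics/scene9.png

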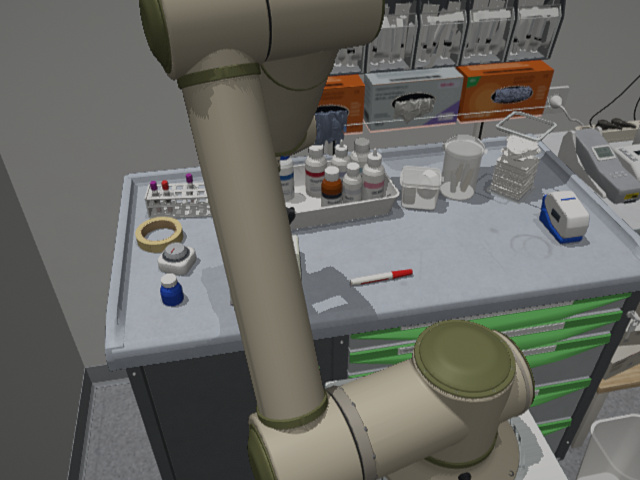

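The bottle (175,262), timer (183,211) and marker (348–412,282) are where they started. The cover is hidden behind the arm in both views, but the force and height readings are steady, so I'm handing in.

```bash
python3 -c "
from h import *
env.hand_in();to(.4297,.2246,.2496,-.119)"
```

```text
the job is handed in; nothing more can be done
the job is handed in; nothing more can be done
```

I fitted the cover into the collar with its fastener crossed, lined up the wing, pressed the cover home, and handed in at about 16.6 s with it still gripped and pressed. No verdict came back, and the arm hid the cover from both cameras from the insertion on. The seating is therefore judged from force and height, not seen.

**What I did:** I gripped the wing once and used that grip throughout. I lifted the cover, turned it to the unit's angle and lowered it until it rested on the steel blocks, then held it about 0.5 s. I then turned the wing about 1.36 rad to line it up and pressed down.

**Last checks:**
- **Crossed stage:** contact came at TCP z = 0.2576, the height predicted for the rim resting 8 mm above the casing top.
- **Turning:** wrist torque was about 0.06 N m, which matches the wing's stiffness. As it came into line, the support force vanished and the tool sank 0.7 mm.
- **Pressed home:** force built up at roughly the seal springs' rate, then met a hard stop at z = 0.2495, where 0.2496 was predicted. It held steady at about 27 N with the wing still gripped.
- **Alignment:** the wing reads -0.118 rad against the unit's -0.119.
- **Bystanders:** the bottle, timer and marker showed no visible movement in the last pictures.

**Disagreements:**
- **Camera bias:** the scene camera placed things 3–5 mm away from the top camera. I used the top camera, which agreed with the gripped position to about 1 mm.
- **Sideways force:** about 9 N remained at the end, most likely from the cover bearing on the collar or slot.

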